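# Lock a pen blank in the cam-clamp jig

## Robot

A 6-joint arm with a two-finger parallel gripper is mounted at the origin on a cart in front of the work surface, level with it; the furniture and walls round the work are solid. World frame = base frame: x ahead of the robot, y to its left, z up, the work surface at z = 0. Lengths are in mm, angles in degrees, forces in N, time in s.
With the tool pointing down it reaches from about 350 to 850 mm from the base axis. Payload 8.1 kg.
Tool frame: the origin (TCP) lies midway between the tips of the shut fingers; the grasp point (between the pads) lies 19 mm behind it; z points along the fingers, y is the line along which they close (so a half turn about z gives the same grasp; the last joint's range is limited). The gripper opens to 85 mm and grips with 20 to 120 N. Pads are 22 mm wide; open, the fingers measure 114 mm over their backs; the gripper's body (76 mm by 85 mm) begins 54 mm behind the grasp point. The pads swing forward as they close: fully open they stand 13 mm farther back than shut.
Start: joints at [-69.981, 7.471, 85.268, -0, 87.261, -4.893], TCP at [252.757, -544.168, 231.292] pointing down, gripper open.
Joint ranges: [-169.43, 169.43], [-51.17, 129.36], [1.28, 143.12], [-76.62, 256.62], [0, 156.53], [-152.29, 152.29]. Speed limits (degrees/s): [136.94, 136.94, 159.86, 180, 180, 180].

## Interface

Orientations are given as [roll, pitch, yaw] about the fixed x, y, z axes, in that order (R = Rz(yaw) Ry(pitch) Rx(roll)).
In Python, from bench import sense, snapshot, order, finder gives the robot as it stands.
- The arm moves only by the tool send_rows, never from a script. Its argument "steps" is a list of rows, each a list of 2 entries, a list of its own where there are three numbers: the shift along the world's x, y, z in units of 30 mm (1.0 is 30 mm), then the turn, a rotation vector about the world's x, y, z in rad. In form: [[[dx, dy, dz], [wx, wy, wz]], ...]. A call has 1 to 10 rows; each row is the pose to reach, as a shift and turn from the pose commanded when the call began; what a row does not reach only later rows make up. A row lasts 1/8 s, in which the tool goes at most 62.5 mm and 10.7 degrees, less where a joint would pass 70% of its speed; a pose out of reach is approached as far as the arm can. A call with a gripper value outside its range is refused whole. "fingers" is the closure, from 0 (fully open) to 1 (shut), set as the call begins (left out, the last holds). The fingers move at their own pace and stop on an object; "squeeze" is the grip in N (left out, the last holds). Time passes only in rows, so rows that repeat a pose let the fingers close. It gives the time, the measured TCP pose, the force, the opening and the grip force at its end, in the units of the state.
- sense(): the state, without advancing time (a new reading comes with each control period).
- snapshot(name): name is "scene" or "top" or "wrist"; returns a dict with "img" (384x512x3 uint8, red, green, blue), "K" (3x3 intrinsics, pixels), "pose" (4x4, takes a point from camera to world coordinates). Camera axes: x right, y up, looking along -z (the intrinsics and any distortion apply to the point x, -y, -z); pixel columns grow to the right and rows downward; lengths in mm; the calibration is good to about 2 mm. A picture is of the moment at which its call begins. There is no depth.
- order.hand_in(): hands the job in; it is judged then, once.
Trained networks look in the newest picture that a camera, given by its name, has taken for a name from the list of things; names that differ only in an ending like _2 or _b are one class to them, and where a whole thing is asked for, a point or a joint stands for the part that bears it (a point fixed in the world has none). Each returns a list of dicts, best first, with "confidence" (0 to 1); they miss things now and then, are a little off and sometimes report something else, mostly with a low value. They report only what shows in the picture. A call takes as long as a camera call.
- finder.find_in(label, camera): "box" ([left, top, width, height] as shares, 0 to 1, of the picture: columns of its width, rows of its height, round what is visible of it).
- finder.trace(label, camera): "mask" (384x512 bool, what is visible of it) and "box" ([left, top, width, height] as shares, 0 to 1, of the picture: columns of its width, rows of its height, round what is visible of it).
- finder.pinpoint(label, camera): "at" ([column, row] as shares, 0 to 1, of the picture: columns of its width, rows of its height: a listed point, or the origin of a listed thing).
The state is a dict: "time": time; "joint_pos": joint angles; "qd": joint speeds; "joint_efforts": joint torques, N m; "tool_pos": TCP position; "tcp_rot": TCP orientation; "ft_force": force on the tool from outside, world axes, zero at the start; "wrist_torque": the same for the moment, N m; "finger_gap": finger opening in mm; "grip_force": force on a finger pad.
Only numpy, scipy, OpenCV 4.12 (cv2) and the standard library are available. Lean on these libraries where they do the work, as an engineer would, in place of code of your own. Each camera call takes 0.05 s, during which the arm holds its last target. There are 200 camera calls.

## Task

Lay the thin square pen blank lengthwise in the jig's channel and slide it gently home against the metal end stop. Then swing the jig's lever clockwise, by feel, until it snaps over centre and stays there by itself with the blank clamped; do not force the lever on against its stop or ram the end stop, and leave the other things on the bench where they are.

Things in the scene. Friction and masses are not known exactly. Their poses are not given: they have to be found in the camera images.
- blank_mid (a point): Centre of the loose pen blank: a plain square reddish-brown wood bar, 20 x 130 x 20 mm, about 50 g. The point's y axis runs along the 130 mm length, z up; it lies on the bench (point 10 mm above the bench). Either end may lead.
- jig: Fixed jig: plywood base 190 x 185 mm, 12 mm thick (x -95 to 95, y -45 to 140). Origin on the bench, x along the channel towards the end stop, y towards the clamp housing, z up. Coordinates below are in this frame, mm. The blank lies on the base along x in the channel between fence and clamp pad; seated against stop and fence, its centre is at (0, 0, 22).
- fence_face (a point): Middle of the wooden fence's face on the channel's -y side, at jig (35, -10, 22). The fence runs from x=-5 to 75, is 24 mm thick (y=-34 to -10), top at z=30.
- grip_place (a point): Middle of the near half of the seated blank, at jig (-35, 0, 22). From x=-95 to -10 the base is open on both sides of the channel (no fence or pad), so the blank can be held there with fingers down to the base.
- end_stop: Aluminium end stop at the +x end of the channel, 16 x 44 x 20 mm; origin at the centre of its underside, on the base, at jig (73, 0, 12); the face that the blank's end must touch is at jig x=65, top z=32.
- clamp_pad: Dark steel pad 46 x 8 x 14 mm on two rods, on the channel's +y side (x=12 to 58, z=15 to 29); origin at the centre of its face. At the start the face is at y=13.5 to 16, so the channel is at least 23.5 mm wide for the 20 mm blank. The lever drives it towards the fence, where it squeezes the blank through a spring (16 N/mm).
- housing_top (a point): Middle of the grey clamp housing's top, jig (35, 86, 36); the housing spans x=3 to 67, y=47 to 125. The lever turns above it.
- lever_pivot (a point): Vertical axis of the lever, at jig (35, 95, 56). The lever swings clockwise seen from above: the knob moves first to the jig's +y, then towards +x. Angles below are the lever's, clockwise from pointing along the jig's -x: it starts at -0.18 to 0.62 rad.
- lever_middle (a point): Middle of the steel lever bar, 14 mm wide, 42 to 51 mm above the bench. With the blank in, the push needed at the knob grows to about 4 to 7 N, fades to nothing at dead centre, then the lever snaps on 0.22 rad by itself to its hard stop and stays; short of centre it springs back. The handle's setting on the cam, and so dead centre, differs each time (0.95 to 1.65 rad) and must be felt.
- lever_knob (a point): Centre of the upright black knob at the lever's free end: 18 mm diameter, 40 mm tall, from 36 to 76 mm above the bench (point at 56), 105 mm from the pivot axis. More than 25 N on the lever is too much.
- spindle_blank: Bystander: thick pale square wood bar 40 x 170 x 40 mm, not to be moved.
- tin: Bystander: round tin, 69 mm diameter, 32 mm tall, not to be moved.
- sander: Bystander: sanding block 52 x 90 x 27 mm, not to be moved.

How it is judged:
By the outcome, as a careful person would: the job done as asked, in the order asked, and still so for the second after the job is handed in, with the robot touching nothing.
It also fails if it takes over 67 s, if anything falls off the work surface, if the arm or the gripper's body presses on something with over 40 N, if the wrist force passes 120 N, or if a joint passes its speed limit or range.

## Working session

There is one attempt and no reset: what is moved stays moved. The work goes in short steps, Python scripts to look and compute and a tool call to move; the robot and the scene stay as the last step left them, time stands still between calls to the robot, and variables do not carry over. Pictures are saved under pics/ and viewed, at most 10 in all, crops included, and the job is handed in when it is done.

Besides the shell and the picture viewer there is one more tool, called after ">>>" as name(argument=value, ...), one argument or row to a line, values as JSON. send_rows: Moves the arm, as the interface text tells. Its arguments: {"type":"object","properties":{"steps":{"type":"array"},"fingers":{"type":"number"},"squeeze":{"type":"number"}},"required":["steps"]}

```bash
mkdir -p pics; cat > h.py <<'E'
import numpy as np, cv2
from bench import sense, snapshot, order, finder
def ray(s,u,v):
    K=np.array(s["K"]);P=np.array(s["pose"])
    d=np.linalg.inv(K)@[u,v,1]; d=np.array([d[0],-d[1],-d[2]])
    return P[:3,3],P[:3,:3]@d
def atz(s,u,v,z):
    o,d=ray(s,u,v); return o+d*(z-o[2])/d[2]
def proj(s,p):
    P=np.array(s["pose"]);c=P[:3,:3].T@(np.array(p)-P[:3,3]);q=np.array(s["K"])@[c[0],-c[1],-c[2]];return q[:2]/q[2]
def save(s,n): cv2.imwrite("pics/"+n,s["img"][:,:,::-1])
E
python3 - <<'E'
from h import *
st=sense();print(st)
Z=dict(blank_mid=10,jig=0,fence_face=22,grip_place=22,end_stop=12,clamp_pad=22,housing_top=36,lever_pivot=56,lever_middle=46,lever_knob=56,spindle_blank=0,tin=0,sander=0)
for c in["top","scene"]:
    s=snapshot(c);save(s,c+"1.png");print(c,s["K"],s["pose"])
    for n,z in Z.items():
        for r in finder.pinpoint(n,c)[:2]:
            u,v=r["at"][0]*512,r["at"][1]*384
            print(n,round(r["confidence"],2),round(u),round(v),atz(s,u,v,z).round(1))
E
```

```text
{'time': 0.0, 'joint_pos': array([-6.99807694e+01,  7.51430558e+00,  8.53296999e+01,  1.37128197e-03,
        8.72618250e+01, -4.89337496e+00]), 'qd': array([-0.05258414,  0.05159513,  0.06763761, -0.06731357,  0.09248913,
        0.03830284]), 'joint_efforts': array([-3.77448276e-03, -5.69407654e+01, -5.00561607e+01, -4.51781007e-04,
        1.50981301e-02, -3.47950277e-05]), 'tool_pos': array([ 252.57677823, -543.63860957,  230.24877088]), 'tcp_rot': array([-1.79894672e+02, -1.03921193e-02,  2.49125292e+01]), 'ft_force': array([ 0.3374699 , -0.51377195, -0.06781386]), 'wrist_torque': array([ 0.11570028, -0.03174268, -0.00349385]), 'grip_force': 0.0, 'finger_gap': 85.78599016251954}
top [[462.85423691   0.         249.8589572 ]
 [  0.         462.85423691 192.32520937]
 [  0.           0.           1.        ]] [[ 5.96893907e-03  9.81780501e-01 -1.89924772e-01  2.77817128e+02]
 [-9.99918140e-01  8.00945743e-03  9.97804900e-03 -6.66409631e+01]
 [ 1.13174483e-02  1.89849666e-01  9.81747941e-01  1.42180092e+03]
 [ 0.00000000e+00  0.00000000e+00  0.00000000e+00  1.00000000e+00]]
blank_m
[... 1136 characters left out ...]
00000e+00  0.00000000e+00  1.00000000e+00]]
blank_mid 0.59 302 141 [ 523.5 -405.6   10. ]
blank_mid 0.55 276 163 [ 565.1 -254.1   10. ]
jig 0.64 259 204 [534.2 -60.7   0. ]
fence_face 0.87 246 194 [586.5 -61.8  22. ]
fence_face 0.61 278 164 [ 550.1 -244.6   22. ]
grip_place 0.59 263 202 [517.7 -58.4  22. ]
end_stop 0.43 234 193 [629.1 -55.2  12. ]
clamp_pad 0.58 244 198 [583.6 -44.   22. ]
clamp_pad 0.4 236 210 [581.3  15.8  22. ]
housing_top 0.6 239 209 [571.2  16.2  36. ]
lever_pivot 0.85 237 210 [564.7  38.8  56. ]
lever_middle 0.69 248 218 [520.6  46.1  46. ]
lever_knob 0.64 261 226 [465.6  61.7  56. ]
spindle_blank 0.64 304 140 [ 527.4 -426.4    0. ]
tin 0.66 234 293 [443.8 281.4   0. ]
```

```bash
python3 - <<'E'
import cv2
a=cv2.imread("pics/top1.png")[130:260,110:410];cv2.imwrite("pics/top1c.png",cv2.resize(a,None,fx=2.6,fy=2.6,interpolation=cv2.INTER_CUBIC))
E
```

```text
(no output)
```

View pics/top1c.png

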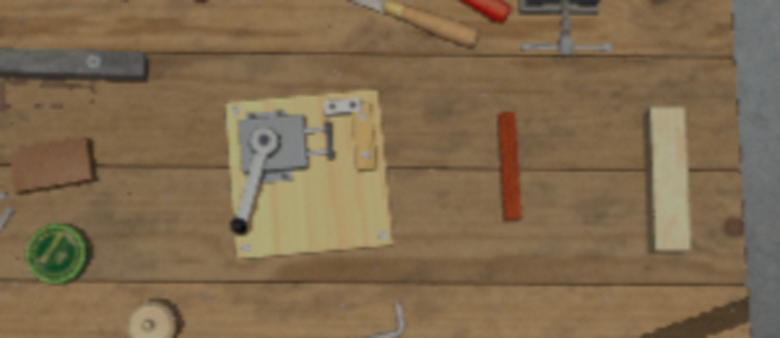

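The picture shows the jig at centre-left (channel up the picture), the lever pointing down-left with its knob near px (202,217), the reddish blank near (306,194), and the spindle blank at (367,199).

```bash
cat >> h.py <<'E'
def fitjig(s,uv,J):
    W=np.array([atz(s,u,v,j[2])[:2] for (u,v),j in zip(uv,J)]);J2=np.array(J)[:,:2]
    a=J2-J2.mean(0);b=W-W.mean(0)
    th=np.arctan2((a[:,0]*b[:,1]-a[:,1]*b[:,0]).sum(),(a*b).sum())
    R=np.array([[np.cos(th),-np.sin(th)],[np.sin(th),np.cos(th)]])
    t=W.mean(0)-R@J2.mean(0)
    return t,np.degrees(th),(W-(J2@R.T+t)).round(1)
def blank(s,c,z=20):
    m=max(finder.trace("blank_mid",c),key=lambda r:r["confidence"]);k=m["mask"].astype(np.uint8)
    cs=max(cv2.findContours(k,0,2)[0],key=cv2.contourArea)
    W=np.array([atz(s,*p[0],z)[:2] for p in cs],np.float32)
    return m["confidence"],cv2.minAreaRect(W)
E
python3 - <<'E'
from h import *
s=snapshot("top")
uv=[(110+x/2.6,130+y/2.6) for x,y in[(228,102),(378,91),(392,243),(238,257)]]
print(fitjig(s,uv,[(95,140,12),(95,-45,12),(-95,-45,12),(-95,140,12)]))
print(blank(s,"top"))
w=snapshot("wrist");save(w,"w0.png");print(w["pose"],w["K"],sense()["tool_pos"])
E
```

```text
(array([541.91941701, -63.36103561]), np.float64(5.234175300098123), array([[-0.9, -2. ],
       [-2.6,  1.7],
       [ 2.3,  1.9],
       [ 1.3, -1.5]]))
(0.81, ((547.2908935546875, -251.2754669189453), (129.15345764160156, 22.367603302001953), 1.9243648052215576))
[[ 4.20320716e-01  8.73893499e-01  2.44214348e-01  3.14101033e+02]
 [-9.07375608e-01  4.04796019e-01  1.13179901e-01 -5.15314014e+02]
 [ 5.01835194e-05 -2.69165999e-01  9.63093797e-01  3.73406063e+02]
 [ 0.00000000e+00  0.00000000e+00  0.00000000e+00  1.00000000e+00]] [[328.49974517   0.         260.0920994 ]
 [  0.         328.49974517 189.50753597]
 [  0.           0.           1.        ]] [ 252.73898354 -544.1921691   231.30123939]
```

>>> send_rows(
  steps=[
    [[8.65, 9.73, -2.7], [0, 0, -0.4]],
    [[8.65, 9.73, -2.7], [0, 0, -0.4]],
    [[8.65, 9.73, -2.7], [0, 0, -0.4]],
    [[8.65, 9.73, -2.7], [0, 0, -0.4]],
    [[8.65, 9.73, -2.7], [0, 0, -0.4]],
    [[8.65, 9.73, -2.7], [0, 0, -0.4]],
    [[8.65, 9.73, -2.7], [0, 0, -0.4]],
    [[8.65, 9.73, -2.7], [0, 0, -0.4]],
    [[8.65, 9.73, -2.7], [0, 0, -0.4]],
  ],
  fingers=0.3,
  squeeze=30,
)

```text
time: 2.68
tool_pos: [512.0, -252.8, 150.5]
tcp_rot: [180.0, 0.0, 2.0]
ft_force: [0.3, 0.6, -1.1]
finger_gap: 60.0
grip_force: 0.0
```

```bash
python3 - <<'E'
from h import *
w=snapshot("wrist");save(w,"w1.png");st=sense();print(st["time"],st["tool_pos"],st["tcp_rot"],st["finger_gap"])
print(blank(w,"wrist"))
E
```

```text
2.725 [ 511.89442469 -253.21139479  150.66763062] [ 1.79965074e+02 -1.13042525e-02  1.95004983e+00] 59.70420813862226
(0.59, ((548.5250854492188, -255.6848602294922), (129.0218963623047, 20.100940704345703), 2.1853699684143066))
```

View pics/w1.png

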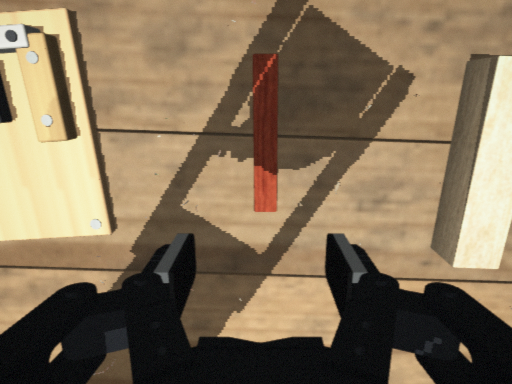

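The wrist view shows the blank upright at columns 253–278, rows 53–211, centred between the fingers, with clear bench on both sides. It sits at (548.5, -255.5), which agrees with the top view, so I descend.

>>> send_rows(
  steps=[
    [[0.05, -0.08, -2], [0, 0, 0]],
    [[0.05, -0.08, -4], [0, 0, 0]],
    [[0.05, -0.08, -4.5], [0, 0, 0]],
    [[0.05, -0.08, -4.75], [0, 0, 0]],
    [[0.05, -0.08, -4.88], [0, 0, 0]],
    [[0.05, -0.08, -4.88], [0, 0, 0]],
  ],
)

```text
time: 3.52
tool_pos: [515.1, -255.6, 5.9]
tcp_rot: [179.9, -0.1, 2.0]
ft_force: [0.3, 0.4, -0.4]
finger_gap: 59.7
grip_force: 0.0
```

>>> send_rows(
  steps=[
    [[0, 0, 0], [0, 0, 0]],
    [[0, 0, 0], [0, 0, 0]],
    [[0, 0, 0], [0, 0, 0]],
    [[0, 0, 0], [0, 0, 0]],
    [[0, 0, 0], [0, 0, 0]],
    [[0, 0, 0], [0, 0, 0]],
  ],
  fingers=1.0,
  squeeze=30,
)

```text
time: 4.28
tool_pos: [514.4, -255.0, 4.8]
tcp_rot: [180.0, -0.1, 2.0]
ft_force: [-0.8, 1.0, 5.5]
finger_gap: 19.2
grip_force: 30.9
```

>>> send_rows(
  steps=[
    [[0, 0, 1.5], [0, 0, 0]],
    [[0, 0, 3.5], [0, 0, 0]],
    [[-1.55, 6.15, 3.5], [0, 0, 0.056]],
    [[-1.55, 6.15, 3.5], [0, 0, 0.056]],
    [[-1.55, 6.15, 3.5], [0, 0, 0.056]],
    [[-1.55, 6.15, 3.5], [0, 0, 0.056]],
    [[-1.55, 6.15, 3.5], [0, 0, 0.056]],
    [[-1.55, 6.15, 3.5], [0, 0, 0.056]],
  ],
)

```text
time: 5.28
tool_pos: [467.6, -71.2, 109.0]
tcp_rot: [180.0, -0.0, 5.1]
ft_force: [0.4, -0.1, -0.8]
finger_gap: 19.5
grip_force: 30.1
```

```bash
python3 - <<'E'
from h import *
w=snapshot("wrist");save(w,"w2.png");st=sense();print(st["time"],st["tool_pos"],st["tcp_rot"],st["finger_gap"],st["ft_force"])
Z=dict(fence_face=22,end_stop=12,clamp_pad=22,housing_top=36,lever_pivot=56,lever_knob=56)
for n,z in Z.items():
    for r in finder.pinpoint(n,"wrist")[:1]:
        u,v=r["at"][0]*512,r["at"][1]*384
        print(n,round(r["confidence"],2),round(u),round(v),atz(w,u,v,z).round(1))
E
```

```text
5.325 [467.57480975 -71.33851034 108.94039869] [ 1.79982870e+02 -4.05548830e-03  5.11600979e+00] 19.49216447650958 [-0.68691443  0.03172267  0.43828384]
clamp_pad 0.71 232 31 [574.  -43.8  22. ]
housing_top 0.93 112 22 [570.3  26.3  36. ]
lever_pivot 0.69 262 178 [488.2 -70.2  56. ]
lever_knob 0.81 52 192 [468.1  58.   56. ]
```

View pics/w2.png

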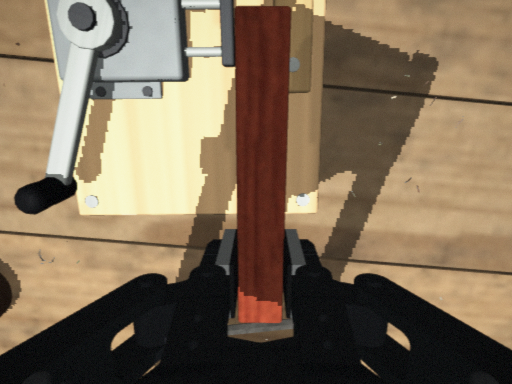

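```bash
python3 - <<'E'
import cv2,numpy as np
a=cv2.imread("pics/w2.png");b=a[0:225,30:350]
cv2.imwrite("pics/w2c.png",cv2.resize(b,None,fx=2.5,fy=2.5,interpolation=cv2.INTER_CUBIC))
E
```

```text
(no output)
```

View pics/w2c.png

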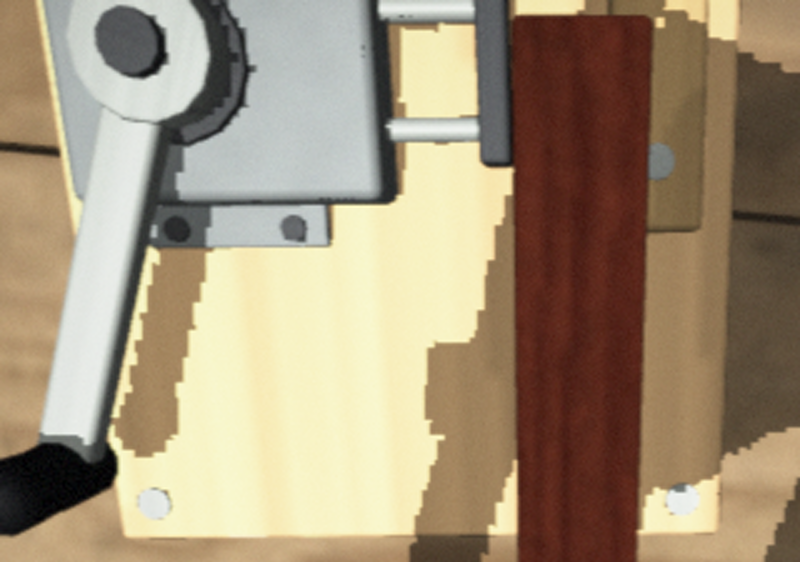

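```bash
python3 - <<'E'
from h import *
s=snapshot("wrist");st=sense()
uv=[(30+x/2.5,y/2.5) for x,y in[(717,533),(125,537),(700,230),(380,199)]]
t,th,r=fitjig(s,uv,[(-95,-45,12),(-95,140,12),(-5,-34,30),(3,47,36)]);print(t,th,r)
c,si=np.cos(np.radians(th)),np.sin(np.radians(th));R=np.array([[c,-si],[si,c]])
inv=lambda p:R.T@(np.array(p)[:2]-t)
print("padcorner",inv(atz(s,30+511/2.5,165/2.5,29)))
zt=st["tool_pos"][2]-4.8+20+0
for x,y in[(513,15),(651,15),(517,533),(637,533)]: print("blank",zt,inv(atz(s,30+x/2.5,y/2.5,zt)))
print("tcp",inv(st["tool_pos"]))
print([(n,(t+R@p).round(1)) for n,p in[("grip",(-35,0)),("grip-20",(-55,1.5))]])
print(inv(atz(s,52,192,56)))
E
```

```text
[543.14430831 -62.25565162] 5.6107747209478855 [[ 0.1  0.8]
 [ 0.7 -1.4]
 [-0.5  0.5]
 [-0.4  0.1]]
padcorner [10.869525   14.87849398]
blank 124.0006367442707 [22.07913993  7.11767227]
blank 124.0006367442707 [ 21.90822912 -12.0305543 ]
blank 124.0006367442707 [-54.08188068   8.69915975]
blank 124.0006367442707 [-54.25853858 -10.94918963]
tcp [-76.35281227  -0.77019672]
[('grip', array([508.3, -65.7])), ('grip-20', array([488.3, -66.1]))]
[-63.55862927 127.70453796]
```

The close view shows the blank over the channel. The pad corner is at crop (511,165) and the fence corner at (700,230). The jig fits at (543.1, -62.3) with yaw 5.6° and residuals ≤1.4 mm. I lower to just above the fence and check again.

>>> send_rows(
  steps=[
    [[0.86, 0.17, -0.7], [0, 0, 0.012]],
    [[0.86, 0.17, -1.6], [0, 0, 0.012]],
    [[0.86, 0.17, -2.0], [0, 0, 0.012]],
    [[0.86, 0.17, -2.0], [0, 0, 0.012]],
    [[0.86, 0.17, -2.0], [0, 0, 0.012]],
  ],
)

```text
time: 6.3
tool_pos: [493.7, -65.3, 49.9]
tcp_rot: [180.0, -0.1, 5.9]
ft_force: [0.8, 0.2, -0.1]
finger_gap: 19.2
grip_force: 30.1
```

```bash
python3 - <<'E'
from h import *
s=snapshot("wrist");save(s,"w3.png");st=sense();print(st["time"],st["tool_pos"],st["tcp_rot"],st["finger_gap"],st["ft_force"])
b=s["img"][0:240,130:430,::-1];cv2.imwrite("pics/w3c.png",cv2.resize(b,None,fx=2.5,fy=2.5,interpolation=cv2.INTER_CUBIC))
E
```

```text
6.35 [493.88257036 -65.33039584  50.13355414] [ 1.79963587e+02 -1.05338922e-01  5.88370469e+00] 18.820487830672604 [-0.24408673 -0.43086536 -0.92801528]
```

View pics/w3c.png

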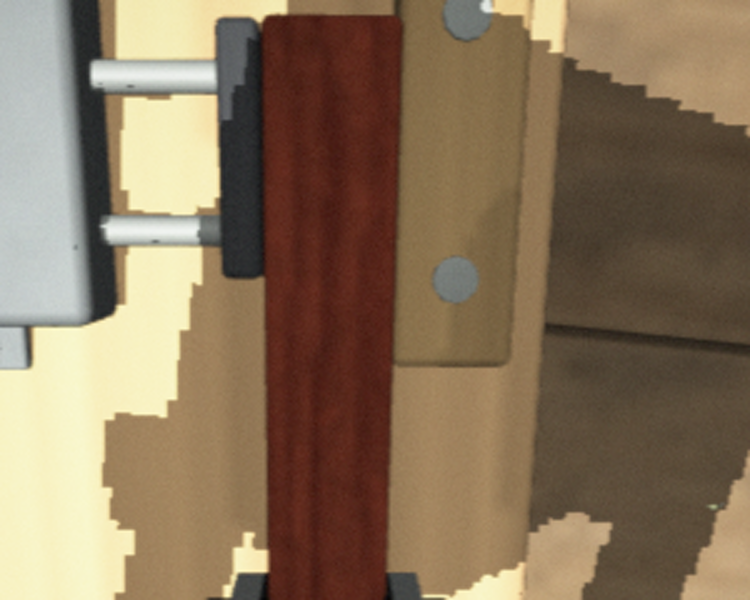

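The view shows the blank's tip (rows 15 and down) between the pad (right edge near crop column 262) and the fence. I compute the clearances next.

```bash
python3 - <<'E'
from h import *
s=snapshot("wrist");st=sense();p=lambda x,y,z:atz(s,130+x/2.5,y/2.5,z)[:2]
e1,e2=p(526,540,12),p(563,70,12);f1,f2=p(509,365,30),p(530,60,30)
for a,b in((e1,e2),(f1,f2)): print("ang",np.degrees(np.arctan2(*(b-a)[::-1])))
zt=st["tool_pos"][2]+15.2
l1,l2,r1,r2=p(263,20,zt),p(269,560,zt),p(401,20,zt),p(387,560,zt)
for a,b in((l2,l1),(r2,r1)): print("blank ang",np.degrees(np.arctan2(*(b-a)[::-1])))
th=np.radians(5.5);n=np.array([-np.sin(th),np.cos(th)]);x=np.array([np.cos(th),np.sin(th)])
print("fence -34 at n",f1@n,f2@n,"base -45",e1@n,e2@n,"padface~15",p(262,270,29)@n)
print("blank l",l1@n,l2@n,"r",r1@n,r2@n,"tip x",l1@x,r1@x,"fence x=-5",f1@x,"pad x=12",p(245,277,29)@x,"tcp",st["tool_pos"][:2]@x,st["tool_pos"][:2]@n)
E
```

```text
ang 5.320580159877582
ang 5.311505807924869
blank ang 5.371395357714064
blank ang 5.587217242371948
fence -34 at n -148.2507136838727 -148.43156076978167 base -45 -158.95308361283142 -159.26651639693682 padface~15 -99.56104477280921
blank l -102.88704754399448 -102.70676584533402 r -122.08992674637832 -122.21220299457288 tip x 583.0074853458465 583.1200621862538 fence x=-5 530.258352478845 pad x=12 546.8802142712594 tcp 485.4054620600556 -112.36739758487833
```

>>> send_rows(
  steps=[
    [[0, 0, -0.5], [0, 0, 0]],
    [[0, 0, -0.85], [0, 0, 0]],
    [[0, 0, -1.0], [0, 0, 0]],
    [[0, 0, -1.06], [0, 0, 0]],
    [[0, 0, -1.08], [0, 0, 0]],
    [[0, 0, -1.08], [0, 0, 0]],
  ],
)

```text
time: 7.15
tool_pos: [493.3, -65.2, 16.7]
tcp_rot: [180.0, -0.0, 5.9]
ft_force: [-0.5, 0.8, 1.8]
finger_gap: 19.5
grip_force: 30.3
```

>>> send_rows(
  steps=[
    [[0.1, 0, 0], [0, 0, 0]],
    [[0.2, 0, 0], [0, 0, 0]],
    [[0.3, 0, 0], [0, 0, 0]],
    [[0.38, 0, 0], [0, 0, 0]],
    [[0.43, 0, 0], [0, 0, 0]],
    [[0.43, 0, 0], [0, 0, 0]],
  ],
  squeeze=25,
)

```text
time: 7.9
tool_pos: [506.4, -65.2, 16.7]
tcp_rot: [180.0, -0.0, 5.9]
ft_force: [-2.1, 0.1, 5.3]
finger_gap: 19.1
grip_force: 30.7
```

>>> send_rows(
  steps=[
    [[0.03, 0.003, 0], [0, 0, 0]],
    [[0.06, 0.005, 0], [0, 0, 0]],
    [[0.08, 0.007, 0], [0, 0, 0]],
    [[0.08, 0.007, 0], [0, 0, 0]],
  ],
)

```text
time: 8.4
tool_pos: [508.4, -65.0, 16.7]
tcp_rot: [180.0, -0.0, 5.9]
ft_force: [-2.6, -0.3, 6.3]
finger_gap: 19.4
grip_force: 31.0
```

>>> send_rows(
  steps=[
    [[0.02, 0.002, 0.01], [0, 0, 0]],
    [[0.04, 0.004, 0.01], [0, 0, 0]],
    [[0.04, 0.004, 0.01], [0, 0, 0]],
  ],
)

```text
time: 8.78
tool_pos: [509.2, -64.8, 16.8]
tcp_rot: [-180.0, 0.1, 5.9]
ft_force: [-5.5, -0.4, 5.2]
finger_gap: 19.5
grip_force: 30.9
```

>>> send_rows(
  steps=[
    [[0.02, 0.002, 0], [0, 0, 0]],
    [[0.03, 0.003, 0], [0, 0, 0]],
    [[0.03, 0.003, 0], [0, 0, 0]],
  ],
)

```text
time: 9.15
tool_pos: [509.2, -64.8, 16.7]
tcp_rot: [-180.0, 0.2, 5.9]
ft_force: [-9.4, -1.3, 11.6]
finger_gap: 19.5
grip_force: 31.5
```

>>> send_rows(
  steps=[
    [[-0.02, -0.002, 0.02], [0, 0, 0]],
    [[-0.02, -0.002, 0.02], [0, 0, 0]],
  ],
)

```text
time: 9.4
tool_pos: [509.2, -64.7, 16.8]
tcp_rot: [-180.0, 0.1, 5.9]
ft_force: [-3.5, -0.9, -0.0]
finger_gap: 19.5
grip_force: 30.2
```

>>> send_rows(
  steps=[
    [[0, 0, 0], [0, 0, 0]],
    [[0, 0, 0], [0, 0, 0]],
    [[0, 0, 0], [0, 0, 0]],
    [[0, 0, 0], [0, 0, 0]],
  ],
  fingers=0.5,
)

```text
time: 9.9
tool_pos: [510.0, -64.7, 17.5]
tcp_rot: [180.0, -0.0, 5.9]
ft_force: [-0.4, 0.2, -0.4]
finger_gap: 42.3
grip_force: 0.0
```

>>> send_rows(
  steps=[
    [[0, 0, 1.0], [0, 0, 0]],
    [[0, 0, 3.0], [0, 0, 0]],
    [[-1.0, 0, 4.0], [0, 0, 0]],
    [[-1.0, 0, 4.0], [0, 0, 0]],
    [[-1.0, 0, 4.0], [0, 0, 0]],
  ],
)

```text
time: 10.52
tool_pos: [479.8, -64.6, 136.8]
tcp_rot: [-180.0, 0.0, 5.9]
ft_force: [0.7, 0.3, 1.0]
finger_gap: 42.8
grip_force: 0.0
```

```bash
python3 - <<'E'
from h import *
s=snapshot("wrist");save(s,"w4.png");st=sense();print(st["time"],st["tool_pos"],st["tcp_rot"],st["finger_gap"],st["ft_force"],st["joint_pos"])
b=s["img"][0:240,:320,::-1];cv2.imwrite("pics/w4c.png",cv2.resize(b,None,fx=2.5,fy=2.5,interpolation=cv2.INTER_CUBIC))
E
```

```text
10.575 [479.46554509 -64.55540798 136.10840723] [-1.79964906e+02  8.19892595e-02  5.88389350e+00] 42.41517183033388 [ 0.24084639  0.73677388 -0.90460962] [-1.37474105e+01 -6.84951594e+00  1.09756687e+02  5.64889759e-03
  7.71818426e+01  7.03674636e+01]
```

View pics/w4c.png

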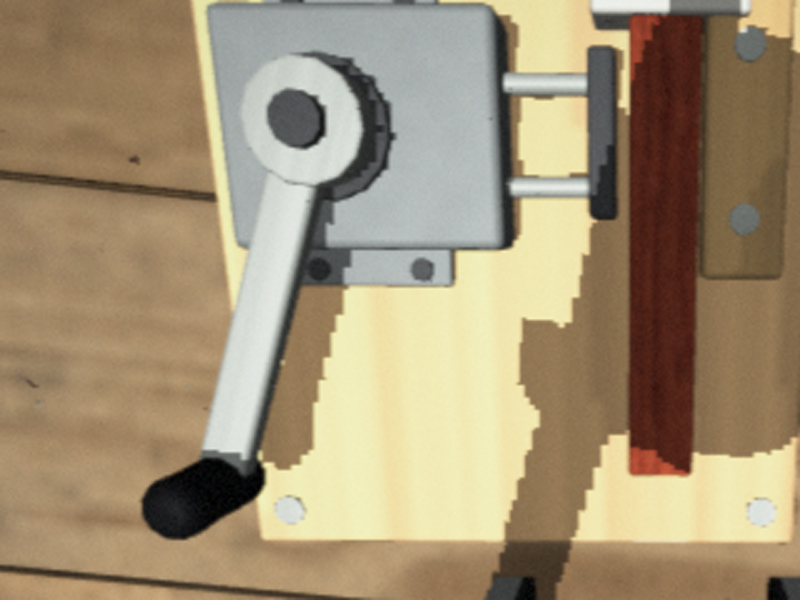

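The picture shows the blank in the channel with its tip against the end stop (crop row 14) and close to the fence. The lever knob's top is at crop (178,507) and the pivot at (296,118).

```bash
python3 - <<'E'
from h import *
s=snapshot("wrist");p=lambda x,y,z:atz(s,x/2.5,y/2.5,z)[:2]
t=np.array([543.1,-62.3]);th=np.radians(5.4);R=np.array([[np.cos(th),-np.sin(th)],[np.sin(th),np.cos(th)]])
pv=t+R@[35,95];print("pivot jig",pv,"pix",p(296,118,56),p(296,118,60))
k=p(178,507,76);print("knob",k,np.hypot(*(k-pv)))
d=R.T@(k-pv);a=np.arctan2(d[1],-d[0]);print("angle",a)
# push poses
off=9+11
for f in[a-0.25]+list(np.arange(a,1.9,0.1)):
    r=R@[-np.cos(f),np.sin(f)];ta=R@[np.sin(f),np.cos(f)]
    q=pv+105*r-ta*(off+2)
    print(round(f,2),q.round(0),"yaw",round(np.degrees(np.arctan2(ta[1],ta[0])),1))
E
```

```text
pivot jig [569.004379   35.5721776] pix [567.97716509  33.99359486] [567.59951518  32.34708717]
knob [469.19710342  57.48440249] 102.18433273804153
angle 0.3103643980422156
0.06 [465.  10.] yaw 91.9
0.31 [462.  37.] yaw 77.6
0.41 [462.  47.] yaw 71.9
0.51 [464.  58.] yaw 66.2
0.61 [467.  68.] yaw 60.4
0.71 [471.  78.] yaw 54.7
0.81 [475.  88.] yaw 49.0
0.91 [481.  97.] yaw 43.2
1.01 [488. 105.] yaw 37.5
1.11 [495. 113.] yaw 31.8
1.21 [503. 120.] yaw 26.1
1.31 [512. 126.] yaw 20.3
1.41 [521. 132.] yaw 14.6
1.51 [531. 136.] yaw 8.9
1.61 [541. 139.] yaw 3.1
1.71 [552. 141.] yaw -2.6
1.81 [562. 143.] yaw -8.3
```

>>> send_rows(
  steps=[
    [[-0.67, 2.98, 0], [0, 0, 1.25]],
    [[-0.67, 2.98, 0], [0, 0, 1.25]],
    [[-0.67, 2.98, 0], [0, 0, 1.25]],
    [[-0.67, 2.98, 0], [0, 0, 1.25]],
    [[-0.67, 2.98, 0], [0, 0, 1.25]],
    [[-0.67, 2.98, 0], [0, 0, 1.25]],
    [[-0.67, 2.98, 0], [0, 0, 1.25]],
    [[-0.67, 2.98, -1.2], [0, 0, 1.25]],
    [[-0.67, 2.98, -2.6], [0, 0, 1.25]],
    [[-0.67, 2.98, -2.74], [0, 0, 1.25]],
  ],
  fingers=1.0,
)

```text
time: 11.88
tool_pos: [456.0, 25.0, 50.8]
tcp_rot: [-179.5, 0.1, 77.5]
ft_force: [-0.1, 0.4, -0.4]
finger_gap: 0.0
grip_force: 0.0
```

```bash
python3 - <<'E'
from h import *
s=snapshot("wrist");save(s,"w5.png");st=sense();print(st["time"],st["tool_pos"],st["tcp_rot"],st["finger_gap"],st["ft_force"],st["joint_pos"])
pv=np.array([568.7,35.2])
p0=st["tool_pos"]; y0=st["tcp_rot"][2]
for f in np.arange(0.31,1.95,0.1):
    th=np.radians(5.4);R=np.array([[np.cos(th),-np.sin(th)],[np.sin(th),np.cos(th)]])
    r=R@[-np.cos(f),np.sin(f)];ta=R@[np.sin(f),np.cos(f)];q=pv+105*r-ta*20
    print(round(f,2),q.round(1),round(np.degrees(np.arctan2(ta[1],ta[0])),1),"shift",((q-p0[:2])/30).round(2),"turn",round(np.arctan2(ta[1],ta[0])-np.radians(y0),3))
E
```

```text
11.925 [457.37436685  24.91236584  52.46896028] [-1.79643934e+02  5.49542958e-02  7.75133640e+01] 0.27301393816615327 [ 0.301837   -0.21639804  0.48958886] [-3.30215062e+00 -4.69662319e+00  1.17197904e+02  2.78973580e-03
  6.78589917e+01  9.18359659e+00]
0.31 [461.9  38.1] 77.6 shift [0.15 0.44] turn 0.002
0.41 [462.7  48.8] 71.9 shift [0.18 0.8 ] turn -0.098
0.51 [464.6  59.3] 66.2 shift [0.24 1.15] turn -0.198
0.61 [467.5  69.6] 60.4 shift [0.34 1.49] turn -0.298
0.71 [471.4  79.5] 54.7 shift [0.47 1.82] turn -0.398
0.81 [476.3  89. ] 49.0 shift [0.63 2.14] turn -0.498
0.91 [482.2  98. ] 43.3 shift [0.83 2.43] turn -0.598
1.01 [488.9 106.3] 37.5 shift [1.05 2.71] turn -0.698
1.11 [496.4 113.9] 31.8 shift [1.3  2.97] turn -0.798
1.21 [504.6 120.7] 26.1 shift [1.57 3.19] turn -0.898
1.31 [513.4 126.7] 20.3 shift [1.87 3.39] turn -0.998
1.41 [522.9 131.8] 14.6 shift [2.18 3.56] turn -1.098
1.51 [532.7 135.9] 8.9 shift [2.51 3.7 ] turn -1.198
1.61 [543.  138.9] 3.2 shift [2.85 3.8 ] turn -1.298
1.71 [553.4 141. ] -2.6 shift [3.2  3.87] turn -1.398
1.81 [564.1 142. ] -8.3 shift [3.56 3.9 ] turn -1.498
1.91 [574.8 141.9] -14.0 shift [3.91 3.9 ] turn -1.598
```

View pics/w5.png

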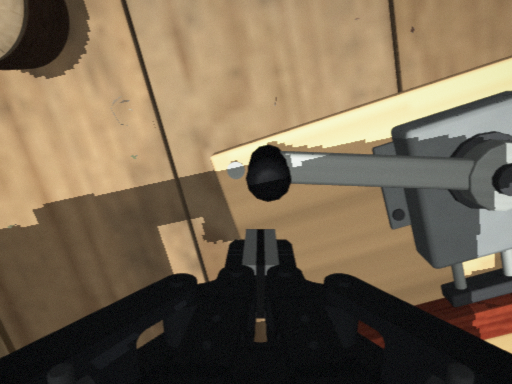

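The fingers stand squarely behind the knob, with the fingers at column 262 and the knob at 268. I push along the arc.

>>> send_rows(
  steps=[
    [[0.05, 0.2, 0], [0, 0, 0]],
    [[0.1, 0.44, 0], [0, 0, 0]],
    [[0.12, 0.62, 0], [0, 0, -0.05]],
    [[0.14, 0.8, 0], [0, 0, -0.1]],
    [[0.16, 0.98, 0], [0, 0, -0.15]],
    [[0.2, 1.15, 0], [0, 0, -0.2]],
  ],
)

```text
time: 12.68
tool_pos: [466.9, 59.9, 56.7]
tcp_rot: [179.9, -0.1, 66.0]
ft_force: [-0.5, -0.5, 0.5]
finger_gap: 0.3
grip_force: 0.2
```

```bash
cat > k.py <<'E'
from h import *
import sys
s=snapshot("wrist");save(s,sys.argv[1]);st=sense()
pv=np.array([568.7,35.2]);th=np.radians(5.4);R=np.array([[np.cos(th),-np.sin(th)],[np.sin(th),np.cos(th)]])
d=R.T@(st["tool_pos"][:2]-pv);print(st["time"],st["tool_pos"].round(1),st["tcp_rot"].round(1),st["ft_force"].round(1),"tcp angle+20mm",np.arctan2(d[1],-d[0])+np.arctan2(20,105),"j6",st["joint_pos"][5])
for n in("lever_knob","lever_middle"):
    for r in finder.pinpoint(n,"wrist")[:1]:
        w=atz(s,r["at"][0]*512,r["at"][1]*384,56 if "kn" in n else 46)[:2];e=R.T@(w-pv);print(n,round(r["confidence"],2),w.round(1),"ang",np.arctan2(e[1],-e[0]).round(3),"r",np.hypot(*e).round(1))
E
python3 k.py w6.png
```

```text
12.725 [467.   60.3  56.7] [ 1.799e+02 -1.000e-01  6.580e+01] [ 0.9 -0.1  0.1] tcp angle+20mm 0.5249357351820729 j6 25.252607958151874
lever_knob 0.77 [474.4  77.9] ang 0.519 r 103.5
lever_middle 0.68 [518.4  58.3] ang 0.525 r 55.4
```

>>> send_rows(
  steps=[
    [[0.0, 0.17, 0], [0, 0, -0.05]],
    [[0.05, 0.34, 0], [0, 0, -0.1]],
    [[0.11, 0.51, 0], [0, 0, -0.15]],
    [[0.18, 0.67, 0], [0, 0, -0.2]],
    [[0.26, 0.83, 0], [0, 0, -0.25]],
    [[0.34, 0.99, 0], [0, 0, -0.3]],
  ],
)

```text
time: 13.58
tool_pos: [476.1, 88.7, 55.7]
tcp_rot: [180.0, 0.0, 48.8]
ft_force: [-1.3, -3.4, 0.6]
finger_gap: -0.1
grip_force: 1.6
```

>>> send_rows(
  steps=[
    [[0.1, 0.15, 0], [0, 0, -0.05]],
    [[0.2, 0.29, 0], [0, 0, -0.1]],
    [[0.2, 0.29, 0], [0, 0, -0.1]],
  ],
)

```text
time: 13.95
tool_pos: [481.8, 97.5, 55.5]
tcp_rot: [180.0, 0.0, 43.2]
ft_force: [-3.3, -1.8, 2.1]
finger_gap: -0.2
grip_force: 2.0
```

```bash
python3 k.py w7.png
```

```text
14.0 [481.8  97.4  55.5] [-180.     0.    43.3] [-3.2 -2.9  2.4] tcp angle+20mm 0.9038868832048375 j6 52.22224362077517
lever_knob 0.56 [496.5 111.7] ang 0.909 r 105.2
lever_middle 0.89 [530.6  73.7] ang 0.885 r 54.1
```

Contact force is about 4 N tangential. I continue in small increments.

>>> send_rows(
  steps=[
    [[0.11, 0.15, 0], [0, 0, -0.05]],
    [[0.22, 0.28, 0], [0, 0, -0.1]],
    [[0.22, 0.28, 0], [0, 0, -0.1]],
  ],
)

```text
time: 14.48
tool_pos: [488.5, 106.0, 55.3]
tcp_rot: [-180.0, 0.0, 37.5]
ft_force: [-4.5, -2.0, 4.1]
finger_gap: -0.1
grip_force: 2.3
```

>>> send_rows(
  steps=[
    [[0.12, 0.13, 0], [0, 0, -0.05]],
    [[0.25, 0.26, 0], [0, 0, -0.1]],
    [[0.25, 0.26, 0], [0, 0, -0.1]],
  ],
)

```text
time: 14.85
tool_pos: [496.0, 113.7, 55.3]
tcp_rot: [180.0, 0.0, 31.8]
ft_force: [-3.5, -1.9, 3.7]
finger_gap: -0.3
grip_force: 2.2
```

```bash
python3 k.py w8.png
```

```text
14.9 [495.9 113.6  55.2] [-180.     0.    31.8] [-4.5 -1.6  3. ] tcp angle+20mm 1.105360287558754 j6 65.3275472393132
lever_knob 0.76 [513.  121.8] ang 1.093 r 103.0
lever_middle 0.89 [538.3  80.8] ang 1.077 r 54.8
```

>>> send_rows(
  steps=[
    [[0.13, 0.12, 0], [0, 0, -0.05]],
    [[0.27, 0.22, 0], [0, 0, -0.1]],
    [[0.27, 0.22, 0], [0, 0, -0.1]],
  ],
)

```text
time: 15.38
tool_pos: [504.2, 120.5, 55.2]
tcp_rot: [-180.0, -0.0, 26.0]
ft_force: [-3.6, -1.8, 3.2]
finger_gap: -0.0
grip_force: 1.8
```

```bash
python3 k.py w9.png
```

```text
15.425 [504.1 120.4  55.2] [-180.    -0.    26.1] [-3.3 -0.8  2.3] tcp angle+20mm 1.2044775480884369 j6 71.70195001413708
lever_knob 0.88 [521.4 128.2] ang 1.194 r 104.3
lever_middle 0.86 [544.2  83.6] ang 1.195 r 54.2
```

Force is starting to fade, so I take finer steps.

>>> send_rows(
  steps=[
    [[0.07, 0.05, 0], [0, 0, -0.025]],
    [[0.15, 0.1, 0], [0, 0, -0.05]],
    [[0.15, 0.1, 0], [0, 0, -0.05]],
  ],
)

```text
time: 15.9
tool_pos: [508.9, 123.6, 55.2]
tcp_rot: [-180.0, -0.0, 23.1]
ft_force: [-2.8, -0.7, 1.4]
finger_gap: -0.1
grip_force: 1.5
```

>>> send_rows(
  steps=[
    [[0.07, 0.05, 0], [0, 0, -0.025]],
    [[0.15, 0.1, 0], [0, 0, -0.05]],
    [[0.15, 0.1, 0], [0, 0, -0.05]],
  ],
)

```text
time: 16.27
tool_pos: [513.6, 126.5, 55.3]
tcp_rot: [180.0, -0.0, 20.2]
ft_force: [-2.4, -1.1, 0.8]
finger_gap: 0.1
grip_force: 1.1
```

```bash
python3 k.py w10.png
```

```text
16.325 [513.4 126.5  55.2] [180.   -0.   20.2] [-2.7 -1.8  2.2] tcp angle+20mm 1.3087352394546123 j6 78.0638825083244
lever_knob 0.91 [532.2 131.5] ang 1.303 r 103.0
lever_middle 0.75 [549.8  86.2] ang 1.31 r 54.4
```

>>> send_rows(
  steps=[
    [[0.08, 0.05, 0], [0, 0, -0.025]],
    [[0.16, 0.09, 0], [0, 0, -0.05]],
    [[0.16, 0.09, 0], [0, 0, -0.05]],
  ],
)

```text
time: 16.8
tool_pos: [518.4, 129.2, 55.3]
tcp_rot: [180.0, -0.0, 17.3]
ft_force: [-1.5, 0.1, 0.8]
finger_gap: -0.0
grip_force: 0.7
```

```bash
python3 k.py w11.png
```

```text
16.85 [518.2 129.2  55.2] [180.   -0.   17.4] [-0.9 -0.5  0.5] tcp angle+20mm 1.3602866414875314 j6 81.14347336630023
lever_knob 0.75 [536.6 134.6] ang 1.352 r 104.4
lever_middle 0.81 [550.5  88. ] ang 1.333 r 55.8
```

>>> send_rows(
  steps=[
    [[0.08, 0.04, 0], [0, 0, -0.025]],
    [[0.16, 0.08, 0], [0, 0, -0.05]],
    [[0.16, 0.08, 0], [0, 0, -0.05]],
  ],
)

```text
time: 17.32
tool_pos: [523.2, 131.6, 55.3]
tcp_rot: [-180.0, -0.0, 14.5]
ft_force: [-0.1, 0.5, 0.1]
finger_gap: -0.3
grip_force: 0.3
```

```bash
python3 k.py w12.png
```

```text
17.375 [523.  131.6  55.2] [180.   -0.   14.5] [-1.2 -0.4 -0.2] tcp angle+20mm 1.4106469531601404 j6 84.18566177353951
lever_knob 0.57 [541.5 135.6] ang 1.4 r 104.0
lever_middle 0.7 [553.   88.2] ang 1.377 r 55.3
```

>>> send_rows(
  steps=[
    [[0.08, 0.035, 0], [0, 0, -0.025]],
    [[0.16, 0.07, 0], [0, 0, -0.05]],
    [[0.16, 0.07, 0], [0, 0, -0.05]],
  ],
)

```text
time: 17.85
tool_pos: [527.9, 133.7, 55.3]
tcp_rot: [180.0, -0.0, 11.6]
ft_force: [1.0, 0.5, -0.1]
finger_gap: 0.2
grip_force: 0.0
```

```bash
python3 k.py w13.png
```

```text
17.9 [527.8 133.6  55.2] [180.   -0.   11.6] [-0.3  0.1  0.4] tcp angle+20mm 1.4594748994966797 j6 87.19504603535675
lever_knob 0.67 [546.  137.8] ang 1.447 r 105.1
lever_middle 0.93 [556.4  89.3] ang 1.442 r 55.5
```

>>> send_rows(
  steps=[
    [[0.05, 0.02, 0], [0, 0, -0.015]],
    [[0.1, 0.04, 0], [0, 0, -0.03]],
    [[0.1, 0.04, 0], [0, 0, -0.03]],
    [[0.1, 0.04, 0], [0, 0, -0.03]],
  ],
)

```text
time: 18.5
tool_pos: [530.5, 134.8, 55.2]
tcp_rot: [180.0, 0.0, 9.9]
ft_force: [-0.3, -0.2, 0.3]
finger_gap: 0.1
grip_force: 0.0
```

```bash
python3 k.py w14.png
```

```text
18.55 [530.5 134.8  55.2] [180.    0.    9.9] [-0.7 -0.2 -0.8] tcp angle+20mm 1.4872165387018752 j6 88.98120357224364
lever_knob 0.86 [570.1 139.6] ang 1.678 r 104.4
lever_middle 0.86 [570.   89.5] ang 1.689 r 54.3
```

The lever snapped on to about 1.68 rad, clear of the fingers. I back off, rise and check.

>>> send_rows(
  steps=[
    [[-0.7, 0, 0], [0, 0, 0]],
    [[-1.3, 0, 1.0], [0, 0, 0]],
    [[-2.0, -1.5, 3.0], [0, 0, 0]],
    [[-2.5, -3, 4.0], [0, 0, 0]],
    [[-2.5, -3, 4.0], [0, 0, 0]],
    [[-2.5, -3, 4.0], [0, 0, 0]],
    [[-2.5, -3, 4.0], [0, 0, 0]],
  ],
)

```text
time: 19.52
tool_pos: [455.0, 45.5, 173.7]
tcp_rot: [-180.0, 0.1, 9.9]
ft_force: [-0.4, -0.2, -0.4]
finger_gap: -0.1
grip_force: 0.0
```

```bash
python3 k.py w15.png
```

```text
19.575 [454.9  45.6 173.6] [-1.8e+02  1.0e-01  1.0e+01] [ 0.2 -0.2  0. ] tcp angle+20mm 0.3737571660066492 j6 79.32670112745329
lever_knob 0.93 [572.8 139. ] ang 1.705 r 103.9
lever_middle 0.76 [569.2  89. ] ang 1.674 r 53.8
```

View pics/w15.png

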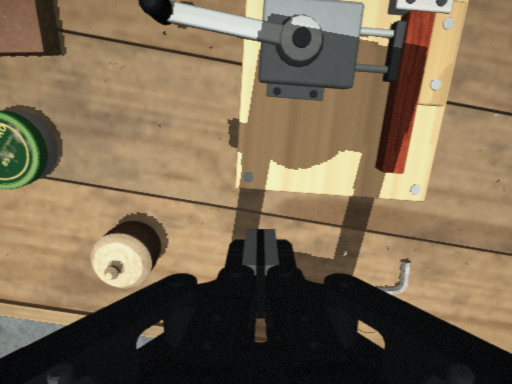

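The picture shows the lever held over centre (knob at (155,5)). The blank is clamped between the pad (395,50) and the fence, with its end at the stop (425,12). The tin and sander are undisturbed.

```bash
python3 -c "
from h import *
print(order.hand_in())"
```

```text
the job is handed in; nothing more can be done
None
```

The blank is seated against the end stop and clamped, the lever snapped over centre and is staying there by itself, and the job was handed in at about 19.6 s.

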